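# Seat the die plate on its locating pins and latch it

## Robot

A 6-joint arm with a two-finger parallel gripper is mounted at the origin on a cart in front of the work surface, level with it; the furniture and walls round the work are solid. World frame = base frame: x ahead of the robot, y to its left, z up, the work surface at z = 0. Lengths are in mm, angles in degrees, forces in N, time in s.
With the tool pointing down it reaches from about 375 to 900 mm from the base axis. Payload 3.1 kg.
Tool frame: the origin (TCP) lies between the finger pads; the fingertips stand 8 mm ahead of it and the grasp point (between the pads) lies 11 mm behind it; z points along the fingers, y is the line along which they close (so a half turn about z gives the same grasp; the last joint's range is limited). The gripper opens to 85 mm and grips with 20 to 120 N. Pads are 22 mm wide; open, the fingers measure 114 mm over their backs; the gripper's body (76 mm by 85 mm) begins 54 mm behind the grasp point. The pads swing forward as they close: fully open they stand 13 mm farther back than shut.
Start: joints at [55.147, 30.224, 82.088, -0, 67.689, -10.227], TCP at [260.389, 568.15, 239.31] pointing down, gripper open.
Joint ranges: [-176.69, 176.69], [-43.24, 126.21], [12.49, 139.97], [-82, 262], [0, 151.66], [-163.58, 163.58]. Speed limits (degrees/s): [159.86, 159.86, 180, 180, 180, 180].

## Interface

Orientations are given as a 3x3 rotation matrix whose columns are the frame's x, y, z axes.
In Python, from workcell import bot, vision, models gives the robot as it stands. Calls block until the motion is done:
- bot.move_to(position, orientation): joint-space move of the TCP to a pose.
- bot.move_straight(position, max_speed=150, ori=None): straight line of the TCP; ori=None keeps the orientation; max_speed is the mean speed in mm/s.
- bot.move_j(angles): joint-space move.
- bot.gripper_to(opening, newtons=None): finger opening in mm; newtons is the grip in N (None keeps the last); returns when the fingers have stopped.
- bot.wait(seconds).
- bot.solve_ik(position, orientation): joint angles nearest the present ones, or None.
- vision.capture(name): name is "side" or "top"; returns a dict with "img" (400x640x3 uint8, red, green, blue), "z_map" (400x640 float32, mm along the optical axis (not along the pixel's ray), 0 where there is no reading), "fovy" (degrees; the focal length in pixels is half the picture's height over the tangent of half this angle, whatever the lens; pixels are square), "cx", "cy" (the principal point, pixels), "rvec" (rotation vector, rad) and "tvec" (3), from world to camera coordinates, as OpenCV has them. Camera axes: x right, y down, z forward; pixel columns grow to the right and rows downward; lengths in mm; the calibration is good to about 2 mm. A picture is of the moment at which its call begins.
A pose or a line that the arm cannot do raises bot.Unreachable and nothing moves.
- bot.finish_job(): hands the job in; it is judged then, once.
Trained networks look in the newest picture that a camera, given by its name, has taken for a name from the list of things; names that differ only in an ending like _2 or _b are one class to them, and where a whole thing is asked for, a point or a joint stands for the part that bears it (a point fixed in the world has none). Each returns a list of dicts, best first, with "score" (0 to 1); they miss things now and then, are a little off and sometimes report something else, mostly with a low value. They report only what shows in the picture. A call takes as long as a camera call.
- models.silhouettes(camera, thing): "region" (400x640 bool, what is visible of it).
- models.pinpoint(camera, thing): "at" ([x, y, z] in mm, in the coordinates of the camera as it stood for that picture, good to about 4 mm: a listed point, or the origin of a listed thing).
Readings, each from a call of its own:
- bot.get_time(): time.
- bot.get_joint_pos(): joint angles.
- bot.get_joint_velocities(): joint speeds.
- bot.get_joint_efforts(): joint torques, N m.
- bot.get_tcp_pos(): TCP position.
- bot.get_tool_rot(): TCP orientation.
- bot.get_contact_force(): force on the tool from outside, world axes, zero at the start.
- bot.get_ft_torque(): the same for the moment, N m.
- bot.get_finger_gap(): finger opening in mm.
- bot.get_finger_force(): force on a finger pad.
Only numpy, scipy, OpenCV 4.12 (cv2) and the standard library are available. Lean on these libraries where they do the work, as an engineer would, in place of code of your own. Each camera call takes 0.05 s, during which the arm holds its last target. There are 200 camera calls.

## Task

The aluminium die plate has been left on the loading ledge of the fixture. With the fingertips only, nudge it square against the back rail and sideways off the ledge until its two holes drop over the two locating pins and it lies flat in the nest, then push the swing latch by its upright knob fully over the plate to its stop. Push gently, never lift the plate, and leave the small things around the fixture where they are.

Things in the scene. Friction and masses are not known exactly. Their poses are not given: they have to be found in the camera images.
- fixture: Dark steel fixture base bolted to the trolley, 148 x 236 mm; it never moves. Origin at the trolley top, below the centre of the nest; x axis towards the back rail, y axis towards the loading ledge, z up. In this frame (mm) the slab spans x -82..66, y -74..162, its top (the bed of the nest) is at z 12. There is no stop at the nest's far (-y) end.
- nest (a point): Centre of the nest on the bed, 0, 0, 12 mm in the fixture's frame, axes as the fixture's. The centre of the seated plate's underside belongs here; the seated plate's top is at z 24 mm, and it is then 1 mm clear of the rail and 4 mm clear of the ledge.
- ledge (a point): Middle of the edge where the loading ledge steps down 7 mm to the nest. The ledge is a dark steel slab, in the fixture's frame (mm) x -68..49, y 54..160, top at z 19.
- rail (a point): Middle of the top edge of the back rail on its face towards the plate. The rail is a steel bar along the fixture's y axis over the whole base, 13 mm thick; face at x 49, top at z 30 mm in the fixture's frame.
- pin0 (a point): Top of the locating pin beside the back rail, at x 32, y 14, z 18.5 mm in the fixture's frame. Pins are 10 mm thick bullet-nosed steel dowels standing 6.5 mm out of the bed, so their tops are half a millimetre below the ledge.
- pin1 (a point): Top of the other locating pin, at x -32, y 14, z 18.5 mm in the fixture's frame.
- die_plate: Loose aluminium plate 96 (x) x 100 (y) x 12 (z) mm, about 0.4 kg, a 27 x 36 x 16 mm steel crimping die bolted on top with its centre at x 16, y -16. Origin: centre of the plate's underside; axes as the fixture's when seated. Starts flat on the ledge, up to 0.1 rad askew, 4 to 17 mm short of the rail, 75 to 105 mm (+y) from the nest. Nearing the nest it tips nose down, then drops in.
- hole0 (a point): Centre, on the underside, of the locating hole of the plate, a round through hole 12 mm across, at x 32, y 14 mm in the plate's frame; it belongs over pin0.
- hole1 (a point): Centre, on the underside, of the plate's clearance hole, a round through hole 14 mm across, at x -32, y 14 mm in the plate's frame; it belongs over pin1.
- latch (a joint): Angle of the swing latch about its vertical axis, rad, growing anticlockwise seen from above: 0 open, arm pointing to the fixture's -y beside the nest; 1.57 stop, arm pointing to the fixture's +x over the plate. Starts between 0 and 0.3, stays where it is left, needs 1 to 2 N at the knob. It cannot pass over a plate that is not seated.
- latch_axis (a point): On the latch's axis at the arm's underside, at x -63, y -14, z 25.5 mm in the fixture's frame. The steel arm is 58 mm long from the axis, 15 mm wide, 10 mm thick, and clears a seated plate by 1.5 mm.
- latch_knob (a point): Middle of the latch's black plastic knob: 17 mm across, from 55.5 to 73.5 mm above the trolley top, 46 mm from the latch's axis, on a 9 mm upright stem that rises from the arm. Push knob or stem sideways.
- vial: Bystander: clear vial with a cap, 30 mm across, 60 mm tall, standing near the fixture's -y end. Origin under its centre.
- spare_die: Bystander: loose steel crimping die, 27 x 36 x 16 mm, lying behind the back rail. Origin under its centre.
- air_coupling: Bystander: brass air coupling, 21 x 61 x 22 mm, lying behind the back rail. Origin under its centre.
- machine_corner (a point): Front left foot corner, on the trolley top, of the nearer of two fixed crimping machines to the right of the fixture. Both are about 320 mm tall with carry handles above; from here the nearer one reaches 320 mm away from the robot and 160 mm to the right, the other stands 380 mm farther right. Keep the arm clear of them; in front of them the trolley is free.

How it is judged (in metres and radians):
On the way, in this order (a step that is already met when the one before it is completed fails the run):
1. the plate has dropped over both pins and lies flat on the bed (z of die_plate in the frame of fixture below 0.0135 m and angle between die_plate's own z axis and vertical below 0.025 rad and horizontal distance between hole0 and pin0 below 0.003 m and horizontal distance between hole1 and pin1 below 0.004 m), for 0.2 s.
2. the latch is swung over the seated plate (value of joint latch above 1.45 rad), for 0.2 s.
At the end, for the whole second after the job is handed in: The die plate lies flat on the bed (underside within 1.5 mm of it, tilt under 0.025 rad) with its locating hole within 3 mm and its clearance hole within 4 mm of the pins' axes, at rest, and the latch stands over it within 0.12 rad of its stop at 1.57 (all of step 1 and linear speed of die_plate below 0.01 m/s and value of joint latch above 1.45 rad); the robot touches nothing.
It fails at once if the plate is lifted (its centre more than 8 mm above its height on the ledge) or tipped up (over 0.35 rad) (z of die_plate in the frame of fixture above 0.027 m or angle between die_plate's own z axis and vertical above 0.35 rad).
It fails at once if the plate or the latch is forced: more than 35 N between the fingers and the fixture's parts (contact force between the fingers and die_plate above 35 N or contact force between the fingers and fixture above 35 N).
It fails at once if a bystander is moved by more than 15 mm (distance of any of vial, spare_die, air_coupling from where it was at the start of the episode above 0.015 m).
It also fails if it takes over 58 s, if anything falls off the work surface, if the arm or the gripper's body presses on something with over 40 N, if the wrist force passes 120 N, or if a joint passes its speed limit or range.

## Working session

There is one attempt and no reset: what is moved stays moved. The work goes in short steps, each a Python script; the robot and the scene stay as the last script left them, time stands still between calls to the robot, and variables do not carry over. Pictures are saved under pics/ and viewed, at most 10 in all, crops included, and the job is handed in when it is done.

```bash
ls; mkdir -p pics; cat > h.py <<'E'
import numpy as np, cv2
from workcell import bot, vision, models
def cam(n):
    c=vision.capture(n); R=cv2.Rodrigues(np.array(c['rvec'],float))[0]; c['R']=R; c['t']=np.array(c['tvec'],float).ravel()
    c['f']=200/np.tan(np.radians(c['fovy'])/2); return c
def w(c,p): return c['R'].T@(np.array(p,float)-c['t'])
def cloud(c):
    z=c['z_map']; v,u=np.mgrid[:400,:640]
    P=np.stack([(u-c['cx'])/c['f']*z,(v-c['cy'])/c['f']*z,z],-1)
    return (P-c['t'])@c['R']
def proj(c,p):
    q=c['R']@np.array(p,float)+c['t']; return q[:2]/q[2]*c['f']+[c['cx'],c['cy']]
E
python3 - <<'E'
from h import *
for n in ['side','top']:
    c=cam(n); cv2.imwrite(f'pics/{n}0.png',c['img'][:,:,::-1])
    print(n,'cam at',(-c['R'].T@c['t']).round(),c['f'],c['cx'],c['cy'])
    for t in 'fixture nest ledge rail pin0 pin1 die_plate hole0 hole1 latch_axis latch_knob vial spare_die air_coupling machine_corner'.split():
        r=models.pinpoint(n,t)
        print(t,[(round(d['score'],2),w(c,d['at']).round(1).tolist()) for d in r[:2]])
print(bot.get_time())
E
```

```text
pics
side cam at [ 308. -500.  569.] 416.5140497004236 320.84935937168245 196.7500821496347
fixture [(0.87, [573.8, 112.1, -0.9])]
nest [(0.61, [546.2, 132.3, 20.1]), (0.59, [570.4, 116.2, 7.2])]
ledge [(0.86, [572.5, 170.5, 16.9])]
rail [(0.68, [632.6, 150.5, 28.7])]
pin0 [(0.98, [611.8, 121.8, 16.3]), (0.55, [547.9, 136.0, 16.2])]
pin1 [(0.98, [611.8, 121.8, 16.3]), (0.55, [547.9, 136.0, 16.2])]
die_plate [(0.62, [576.5, 209.6, 15.4])]
hole0 [(0.81, [610.5, 217.6, 16.4]), (0.72, [549.0, 226.7, 14.4])]
hole1 [(0.81, [610.5, 217.6, 16.4]), (0.72, [549.0, 226.7, 14.4])]
latch_axis [(0.8, [509.7, 109.6, 23.3])]
latch_knob [(0.5, [511.2, 66.1, 56.4])]
vial [(0.77, [511.0, 4.8, -0.1])]
spare_die [(0.75, [510.4, 110.0, 25.1])]
air_coupling [(0.27, [610.3, 216.8, 17.2])]
machine_corner [(0.7, [526.0, -26.7, -2.7])]
top cam at [502. 124. 923.] 478.15865354800235 323.5593901425833 194.50404598659074
fixture [(0.78, [576.8, 116.3, -1.0])]
nest [(0.68, [576.5, 115.6, 9.2])]
ledge [(0.8, [577.1, 172.6, 18.7]), (0.19, [578.2, 208.0, 21.6])]
rail [(0.82, [633.4, 150.7, 35.6])]
pin0 [(0.97, [548.1, 135.1, 21.8]), (0.78, [605.4, 128.6, 17.1])]
pin1 [(0.97, [548.1, 135.1, 21.8]), (0.78, [605.4, 128.6, 17.1])]
die_plate [(0.66, [579.9, 207.3, 19.8])]
hole0 [(0.88, [615.5, 216.8, 21.3]), (0.71, [530.1, -31.7, 5.0])]
hole1 [(0.88, [615.5, 216.8, 21.3]), (0.71, [530.1, -31.7, 5.0])]
latch_axis [(0.73, [509.4, 108.4, 26.3])]
latch_knob [(0.79, [509.7, 65.7, 65.8]), (0.6, [632.0, 150.9, 33.9])]
vial [(0.73, [518.9, 0.4, -0.8]), (0.49, [606.1, 128.7, 16.2])]
spare_die [(0.78, [682.8, 87.6, 1.2]), (0.35, [613.9, 217.5, 17.9])]
air_coupling []
machine_corner [(0.9, [531.0, -32.5, 4.6]), (0.46, [547.6, 137.0, 17.4])]
1.6
```

View pics/top0.png

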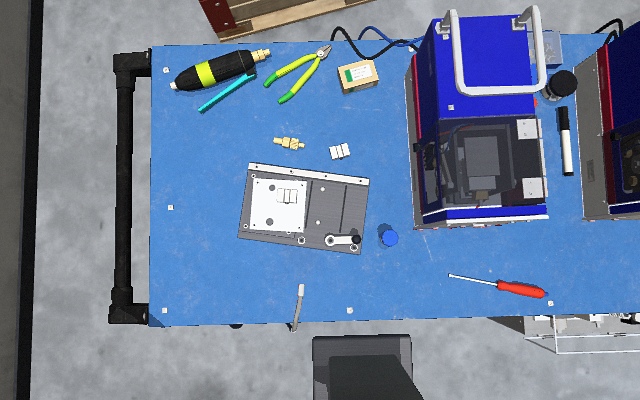

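View pics/side0.png

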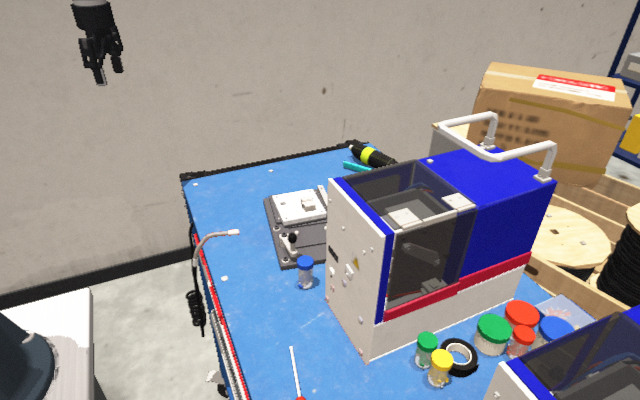

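The top view shows the fixture with its rail at the top from (248,165) to (368,182), so it is turned about -8°. The bright plate on the ledge is at about (278,207), the latch knob at (355,239) and the vial at (389,236). The side view confirms this and shows the machine well clear. Next I fit the poses to the silhouettes and the depth.

```bash
cat >> h.py <<'E'
from scipy.optimize import minimize
def box(x0,x1,y0,y1,z0,z1): return np.array([[x,y,z] for x in(x0,x1) for y in(y0,y1) for z in(z0,z1)],float)
FIX=[box(-82,66,-74,162,0,12),box(49,62,-74,162,0,30),box(-68,49,54,160,0,19)]
def tf(p,P):
    c,s=np.cos(p[2]),np.sin(p[2]); return np.c_[P[:,0]*c-P[:,1]*s+p[0],P[:,0]*s+P[:,1]*c+p[1],P[:,2]]
def rast(c,p,boxes,S=6,win=(200,140,420,270)):
    m=np.zeros(((win[3]-win[1])*S,(win[2]-win[0])*S),np.uint8)
    for b in boxes:
        q=np.array([proj(c,x) for x in tf(p,b)]); q=(q+.5-[win[0],win[1]])*S
        cv2.fillConvexPoly(m,np.round(cv2.convexHull(q.astype(np.float32))*16).astype(np.int32),255,shift=4)
    return cv2.resize(m,None,fx=1/S,fy=1/S,interpolation=cv2.INTER_AREA)/255.
def fit(c,reg,p0,boxes,win=(200,140,420,270)):
    g=reg[win[1]:win[3],win[0]:win[2]].astype(float)
    f=lambda p:np.abs(rast(c,[p[0],p[1],p[2]/100],boxes,win=win)-g).sum()
    r=minimize(f,[p0[0],p0[1],p0[2]*100],method='Nelder-Mead',options=dict(initial_simplex=np.array([p0[0],p0[1],p0[2]*100])+np.array([[0,0,0],[6,0,0],[0,6,0],[0,0,6]])))
    return np.array([r.x[0],r.x[1],r.x[2]/100]),r.fun,g.sum()
PL=[box(-48,48,-50,50,19,31)]
E
python3 - <<'E'
from h import *
c=cam('top'); X=cloud(c)
rf=models.silhouettes('top','fixture'); rp=models.silhouettes('top','die_plate'); rl=models.silhouettes('top','latch')
print([ (d['score'],d['region'].sum()) for d in rf+rp+rl])
u=rf[0]['region']|rp[0]['region']|rl[0]['region']
pf=fit(c,u,[576,116,-.14],FIX); print('fix',pf)
pp=fit(c,rp[0]['region'],[580,207,-.14],PL); print('plate',pp)
p=pf[0]; Y=X-[p[0],p[1],0]; co,s=np.cos(p[2]),np.sin(p[2])
F=np.stack([Y[...,0]*co+Y[...,1]*s,-Y[...,0]*s+Y[...,1]*co,Y[...,2]],-1); ok=c['z_map']>0
def med(x0,x1,y0,y1):
    m=ok&(F[...,0]>x0)&(F[...,0]<x1)&(F[...,1]>y0)&(F[...,1]<y1); return np.median(F[m][:,2]).round(1),F[m][:,2].std().round(2),m.sum()
print('bed',med(-40,30,-60,-20),'rail',med(51,60,-60,140),'plate',med(-20,0,60,120),'front ledge',med(-65,-58,70,150),'table',med(-120,-95,-50,100))
m=ok&(F[...,2]>25)&(F[...,0]>43)&(F[...,0]<70)&(abs(F[...,1])<150)
q=F[m]; print('rail x',np.percentile(q[:,0],[1,50,99]),'y',np.percentile(q[:,1],[.5,99.5]))
mk=ok&(F[...,2]>60)&(abs(F[...,0]+60)<50)&(abs(F[...,1]+60)<60); print('knob/vial',F[mk].round(0)[:40:2].tolist())
print('plate in fixture', co*(pp[0][0]-p[0])+s*(pp[0][1]-p[1]), -s*(pp[0][0]-p[0])+co*(pp[0][1]-p[1]), pp[0][2]-p[2])
# overlay
S=4;im=cv2.resize(c['img'][140:270,225:415,::-1],None,fx=S,fy=S,interpolation=cv2.INTER_CUBIC)
def dr(p,P,col):
    q=np.array([proj(c,x) for x in tf(p,np.array(P,float))]); cv2.polylines(im,[np.round((q+.5-[225,140])*S).astype(int)],True,col,1)
def rc(x0,x1,y0,y1,z): return [[x0,y0,z],[x1,y0,z],[x1,y1,z],[x0,y1,z]]
for r in [rc(-82,66,-74,162,12),rc(49,62,-74,162,30),rc(-68,49,54,160,19)]: dr(p,r,(0,255,0))
dr(pp[0],rc(-48,48,-50,50,31),(0,0,255))
for a in [32,-32]: dr(p,rc(a-5,a+5,9,19,18.5),(255,0,255)); dr(pp[0],rc(a-6,a+6,8,20,31),(255,255,0))
cv2.imwrite('pics/ov.png',im)
E
```

```text
[(0.68, np.int64(6788)), (0.84, np.int64(2822)), (0.74, np.int64(6896))]
fix (array([ 5.75807035e+02,  1.15927344e+02, -1.64935291e-01]), np.float64(134.4392156862745), np.float64(9556.0))
plate (array([ 5.79864978e+02,  2.07836532e+02, -8.13896032e-02]), np.float64(155.81960784313725), np.float64(2822.0))
bed (np.float64(12.1), np.float64(1.62), np.int64(769)) rail (np.float64(30.1), np.float64(1.59), np.int64(501)) plate (np.float64(31.3), np.float64(5.34), np.int64(347)) front ledge (np.float64(19.7), np.float64(5.44), np.int64(160)) table (np.float64(-0.7), np.float64(1.61), np.int64(1032))
rail x [48.84994144 55.18306932 68.33034869] y [-149.80901988  148.72105654]
knob/vial [[-31.0, -115.0, 62.0], [-34.0, -111.0, 62.0], [-33.0, -115.0, 62.0], [-33.0, -119.0, 60.0], [-38.0, -108.0, 62.0], [-37.0, -114.0, 61.0], [-36.0, -117.0, 62.0], [-39.0, -109.0, 60.0], [-39.0, -112.0, 61.0], [-49.0, -55.0, 68.0], [-48.0, -58.0, 70.0], [-48.0, -62.0, 66.0], [-41.0, -107.0, 60.0], [-41.0, -112.0, 62.0], [-40.0, -116.0, 62.0], [-51.0, -53.0, 72.0], [-50.0, -57.0, 75.0], [-50.0, -60.0, 77.0], [-49.0, -64.0, 69.0], [-53.0, -52.0, 70.0]]
plate in fixture -11.087558879103701 91.32815403250723 0.08354568761460696
```

View pics/ov.png

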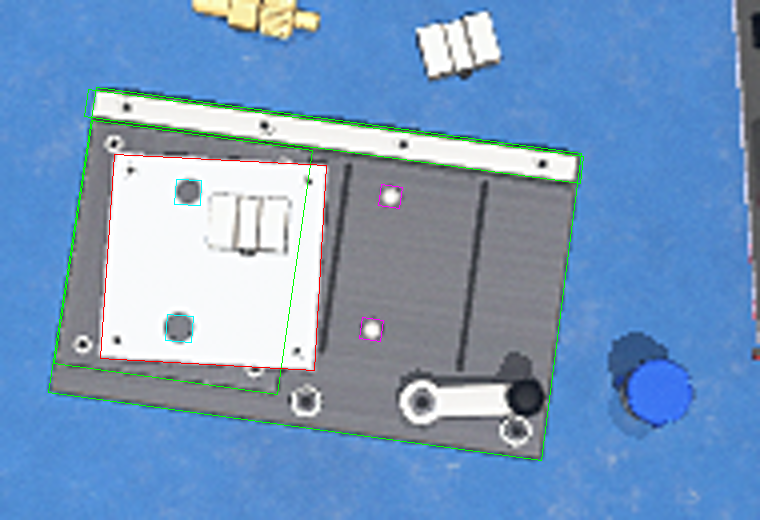

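The overlay fits the rail, pins, holes and plate well. The fixture is at (575.8, 115.9) turned -0.165 rad, and the plate is at (-11, 91) in the fixture frame, +0.08 rad askew. First I push it in +x against the rail with closed fingers.

```bash
cat >> h.py <<'E'
FP=np.array([575.8,115.9,-0.162])
def fw(x,y,z): return tf(FP,np.array([[x,y,z]],float))[0]
def ori(a):  # tool y axis at angle a in fixture frame, pointing down
    a=a+FP[2]; y=np.array([np.cos(a),np.sin(a),0]); z=np.array([0,0,-1.]); return np.c_[np.cross(y,z),y,z]
def inF(v):
    c,s=np.cos(FP[2]),np.sin(FP[2]); return np.array([v[0]*c+v[1]*s,-v[0]*s+v[1]*c,v[2]])
def tcpF():
    return inF(np.array(bot.get_tcp_pos())-[FP[0],FP[1],0])
def force(): return inF(np.array(bot.get_contact_force(),float))
E
python3 - <<'E'
from h import *
print(np.array(bot.get_tool_rot()).round(2).tolist())
best=None
for a in (0,np.pi):
    q=bot.solve_ik(fw(-95,92,31),ori(a)); print(a,q)
    if q is not None and (best is None or abs(q[5])<best[0]): best=(abs(q[5]),a)
a=best[1]; O=ori(a); print('use',a,bot.get_time())
bot.gripper_to(0,20)
bot.move_to(fw(-95,92,80),O); print(bot.get_time(), tcpF(), bot.get_finger_gap())
bot.move_straight(fw(-95,92,31),100); bot.wait(.2); f0=force(); print('f0',f0,bot.get_time())
bot.move_straight(fw(-80,92,31),60)
for x in np.arange(-78,-52,2.):
    bot.move_straight(fw(x,92,31),30); f=force()-f0
    print(x,tcpF().round(1),f.round(1),round(bot.get_time(),2))
    if f[0]<-8: break
E
```

```text
[[-0.91, 0.42, -0.0], [0.42, 0.91, 0.0], [0.0, 0.0, -1.0]]
0 [ 1.23076096e+01  4.28351251e+01  1.01896515e+02 -2.54444375e-14
  3.52683603e+01  2.15895259e+01]
3.141592653589793 [ 1.23076096e+01  4.28351251e+01  1.01896515e+02 -2.54444375e-14
  3.52683603e+01 -1.58410474e+02]
use 0 1.8
4.2083 [-95.05646238  92.9269699   80.37448465] -0.038880299028038155
f0 [-0.30648015 -0.75824148  0.40721061] 5.05
-78.0 [-78.1  91.9  30.9] [-0.1  0.8 -1.1] 5.7
-76.0 [-75.9  92.   31. ] [-0.5  0.1 -1.1] 5.95
-74.0 [-73.8  92.   31. ] [-0.1  0.7 -0.7] 6.2
-72.0 [-71.8  92.   31. ] [ 1.1  0.5 -0. ] 6.45
-70.0 [-70.2  91.9  30.9] [ 0.1  0.9 -0.2] 6.7
-68.0 [-68.4  91.9  30.9] [-0.9  0.5 -0.7] 6.95
-66.0 [-65.9  92.   31. ] [-1.2  0.5 -0.7] 7.2
-64.0 [-63.6  92.   31. ] [-1.   1.8 -1.6] 7.45
-62.0 [-61.7  92.1  31. ] [-0.5  1.2 -0.5] 7.7
-60.0 [-61.3  92.   30.9] [-4.7  1.8  0.7] 7.95
-58.0 [-61.   91.9  30.8] [-7.7  2.6  2.8] 8.2
-56.0 [-60.8  91.9  30.8] [-10.6   4.7   5.2] 8.45
```

```bash
python3 - <<'E'
from h import *
O=ori(0)
bot.move_straight(fw(-80,92,31),80); bot.move_straight(fw(-80,150,80),150)
bot.move_straight(fw(0,175,80),150); bot.gripper_to(40,20); bot.move_straight(fw(0,158,45),120)
c=cam('top'); r=models.silhouettes('top','die_plate'); pp=fit(c,r[0]['region'],fw(0,91,0)[:2].tolist()+[-.16],PL)
print(r[0]['score'],pp, inF(np.r_[pp[0][:2]-FP[:2],0]), pp[0][2]-FP[2])
cv2.imwrite('pics/a.png',cv2.resize(c['img'][140:270,200:415,::-1],None,fx=3,fy=3))
bot.wait(.2); f0=force(); print(f0,bot.get_time(),tcpF())
for z in np.arange(40,22,-2.):
    bot.move_straight(fw(0,158,z),30); f=force()-f0; print(z,tcpF().round(1),f.round(1))
    if f[2]>3: break
print(bot.get_time(),bot.get_finger_gap())
E
```

```text
Traceback (most recent call last):
IndexError: list index out of range
```

```bash
python3 - <<'E'
from h import *
O=ori(0)
c=cam('top')
cv2.imwrite('pics/a.png',cv2.resize(c['img'][130:270,200:415,::-1],None,fx=3,fy=3))
bot.wait(.2); f0=force(); print(f0,bot.get_time(),tcpF())
for z in np.arange(40,22,-2.):
    bot.move_straight(fw(0,158,z),30); f=force()-f0; print(z,tcpF().round(1),f.round(1))
    if f[2]>3: break
print(bot.get_time(),bot.get_finger_gap())
E
```

```text
[ 0.3245062   0.01033212 -0.78077531] 11.5583 [  0.31162549 158.39544733  45.62356079]
40.0 [ -0.3 157.9  39.6] [-0.4 -0.5  1. ]
38.0 [-1.000e-01  1.579e+02  3.780e+01] [-0.8 -0.3  0.5]
36.0 [-1.00e-01  1.58e+02  3.58e+01] [ 0.1 -0.   0.9]
34.0 [-1.000e-01  1.579e+02  3.380e+01] [ 0.5 -0.4  0.6]
32.0 [-1.000e-01  1.579e+02  3.180e+01] [-0.2 -0.1  0.9]
30.0 [-1.000e-01  1.579e+02  2.980e+01] [-0.5 -0.3  0.2]
28.0 [-1.000e-01  1.579e+02  2.780e+01] [0.1 0.9 1.1]
26.0 [-1.00e-01  1.58e+02  2.58e+01] [-1.  -0.1  0.2]
24.0 [1.000e-01 1.581e+02 2.560e+01] [-2.5 -0.1  8.3]
13.875 40.063377803830214
```

View pics/a.png

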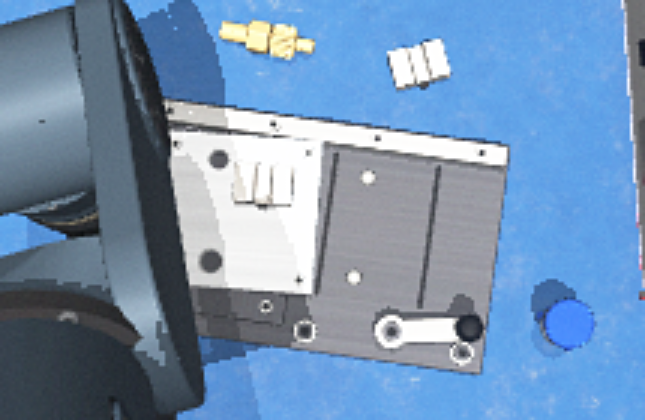

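Contact with the ledge came at TCP z 25.6, so the tips stand 6.6 mm below the TCP at this opening. The picture shows the plate flush with the rail, its right edge at pixel x≈320. Now I push it in -y with both fingertips.

```bash
python3 - <<'E'
from h import *
Z=27.6
bot.move_straight(fw(0,160,Z),30); bot.wait(.2); f0=force(); print(f0,tcpF().round(1))
for y in [150,140,130,120,110,100,94,88,82,78,75]:
    bot.move_straight(fw(0,y,Z),40); f=force()-f0
    print(y,tcpF().round(1),f.round(1),round(bot.get_time(),2))
    if f[1]>8 or np.linalg.norm(f)>14: break
c=cam('top'); cv2.imwrite('pics/b.png',cv2.resize(c['img'][130:270,200:415,::-1],None,fx=3,fy=3))
c=cam('side'); cv2.imwrite('pics/bs.png',cv2.resize(c['img'][150:300,220:400,::-1],None,fx=3,fy=3))
E
```

```text
[ 0.30043645  0.15616839 -0.83341677] [ -0.2 159.9  27.2]
150 [-1.000e-01  1.494e+02  2.760e+01] [-0.7 -0.3  0.4] 14.76
140 [ -0.2 139.4  27.6] [-0.5 -0.1  1.9] 15.16
130 [-1.000e-01  1.294e+02  2.760e+01] [-0.6 -0.4 -0.4] 15.56
120 [-1.000e-01  1.194e+02  2.760e+01] [-0.3  0.3  1.1] 15.96
110 [-1.000e-01  1.094e+02  2.750e+01] [-0.5 -0.2  1. ] 16.36
100 [-0.1 99.4 27.6] [-0.4  0.1  0.4] 16.76
94 [-0.  93.6 27.6] [ 0.2 -0.  -0. ] 17.06
88 [-0.1 87.5 27.6] [-0.2 -0.6  0.5] 17.36
82 [-0.1 81.5 27.6] [ 0.1 -0.5  0.9] 17.66
78 [ 0.1 77.7 27.7] [-0.2  0.9  0.8] 17.91
75 [ 0.4 75.  27.8] [1.2 0.9 0.9] 18.16
```

View pics/b.png

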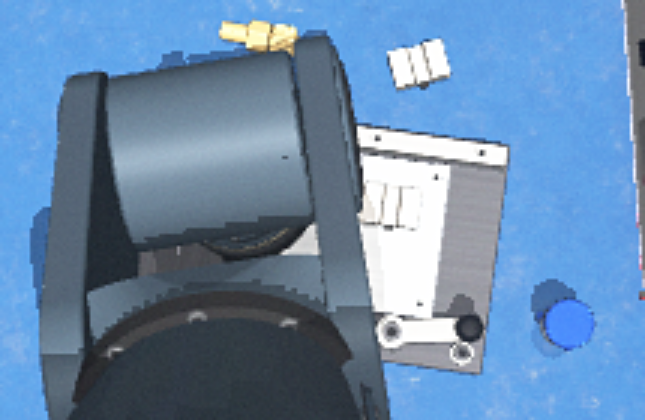

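The plate's leading edge is now at crop pixel x≈440, so its centre is about 13 mm short of the nest. It is tracking along the rail. I continue in fine steps.

```bash
cat >> h.py <<'E'
def look(k):
    for n in ('side','top'):
        c=cam(n)
        for t in ('hole0','die_plate'):
            r=models.pinpoint(n,t); print(k,n,t,[(round(d['score'],2),inF(w(c,d['at'])-[FP[0],FP[1],0]).round(1).tolist()) for d in r[:2]])
    return c
E
python3 - <<'E'
from h import *
Z=27.6; f0=np.array([.3,.15,-.8])
for y in [73,71,69,67.5,66,65,64,63,62]:
    bot.move_straight(fw(0,y,Z),30); f=force()-f0
    print(y,tcpF().round(1),f.round(1),round(bot.get_time(),2))
    if f[1]>8 or np.linalg.norm(f)>14: break
look('')
c=cam('top'); cv2.imwrite('pics/c.png',cv2.resize(c['img'][130:270,200:415,::-1],None,fx=3,fy=3))
c=cam('side'); cv2.imwrite('pics/cs.png',cv2.resize(c['img'][150:290,240:400,::-1],None,fx=4,fy=4,interpolation=cv2.INTER_CUBIC))
E
```

```text
73 [ 0.4 73.2 27.8] [1.4 3.  2.1] 18.51
71 [ 0.4 71.  27.8] [1.9 2.8 2.4] 18.76
69 [-0.  68.8 27.6] [0.4 1.8 2.9] 19.01
67.5 [-0.3 67.3 27.5] [0.5 2.2 2.4] 19.26
66 [-1.  65.3 27.1] [-0.2  0.6  0.1] 19.51
65 [-0.6 64.6 27.3] [-1.4  0.1  0.8] 19.76
64 [-0.1 63.7 27.6] [ 0.4  0.4 -0.3] 20.01
63 [-0.  62.9 27.6] [-0.2 -0.   0.7] 20.26
62 [ 0.  62.1 27.7] [-1.2  1.5  1.8] 20.51
 side hole0 [(0.63, [29.0, 8.6, 10.7]), (0.63, [-34.3, 15.4, 11.2])]
 side die_plate [(0.76, [-4.2, 1.7, 10.5])]
 top hole0 [(0.68, [32.4, 13.7, 15.0]), (0.33, [110.7, -11.8, 0.8])]
 top die_plate [(0.75, [-6.7, -3.7, 16.6])]
```

View pics/cs.png

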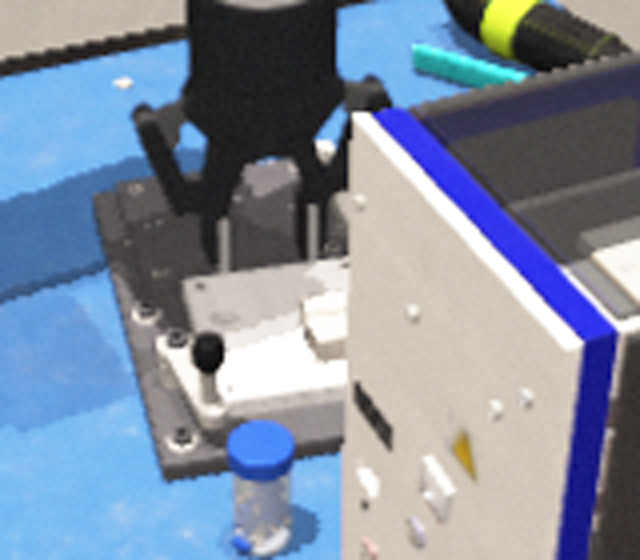

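The side view shows the plate lying in the nest, with the fingertips behind its rear edge at (225,260) and (312,250). I back off and check the seating from above.

```bash
python3 - <<'E'
from h import *
bot.move_straight(fw(0,75,30),80); bot.move_straight(fw(-20,95,110),200)
bot.move_to(fw(-150,-75,120),ori(np.pi/4)); print(tcpF(),np.array(bot.get_joint_pos()).round(0),bot.get_time())
c=look(''); k=models.pinpoint('top','latch_knob'); print('knob',[(d['score'],inF(w(c,d['at'])-[FP[0],FP[1],0]).round(1)) for d in k])
r=models.silhouettes('top','die_plate'); p=fit(c,r[0]['region'],FP.tolist(),[box(-48,48,-50,50,12,24)])
print(p,inF(np.r_[p[0][:2]-FP[:2],0]),p[0][2]-FP[2])
X=cloud(c)-[FP[0],FP[1],0]; F=X.reshape(-1,3)@np.array([[np.cos(FP[2]),-np.sin(FP[2]),0],[np.sin(FP[2]),np.cos(FP[2]),0],[0,0,1]]); F=F[c['z_map'].ravel()>0]
m=(F[:,2]>15)&(F[:,2]<30)&(F[:,0]>-38)&(F[:,0]<0)&(abs(F[:,1])<45); q=F[m]
A=np.c_[q[:,:2],np.ones(len(q))]; print('plane',np.linalg.lstsq(A,q[:,2],rcond=None)[0],len(q),np.median(q[:,2]))
cv2.imwrite('pics/d.png',cv2.resize(c['img'][140:270,225:415,::-1],None,fx=4,fy=4,interpolation=cv2.INTER_CUBIC))
E
```

```text
[-149.09951876  -75.08881269  119.50098164] [ -6.  28. 117.   0.  35. -42.] 22.8
 side hole0 [(0.89, [29.4, 10.3, 12.0]), (0.85, [-33.8, 15.9, 9.2])]
 side die_plate [(0.98, [-4.4, 1.6, 9.2])]
 top hole0 [(0.91, [33.6, 12.5, 15.8]), (0.9, [-34.2, 12.6, 8.5])]
 top die_plate [(0.84, [-4.3, 1.2, 16.5]), (0.7, [50.7, 44.6, 32.4])]
knob [(0.67, array([-59.3, -60.9,  64. ]))]
(array([ 5.75112945e+02,  1.15991692e+02, -1.79946416e-01]), np.float64(149.1058823529412), np.float64(2588.0)) [-0.69284866 -0.0203257   0.        ] -0.017946415572287183
plane [ 1.70534555e-02 -4.72735306e-03  2.42796018e+01] 947 24.036087879757858
```

View pics/d.png

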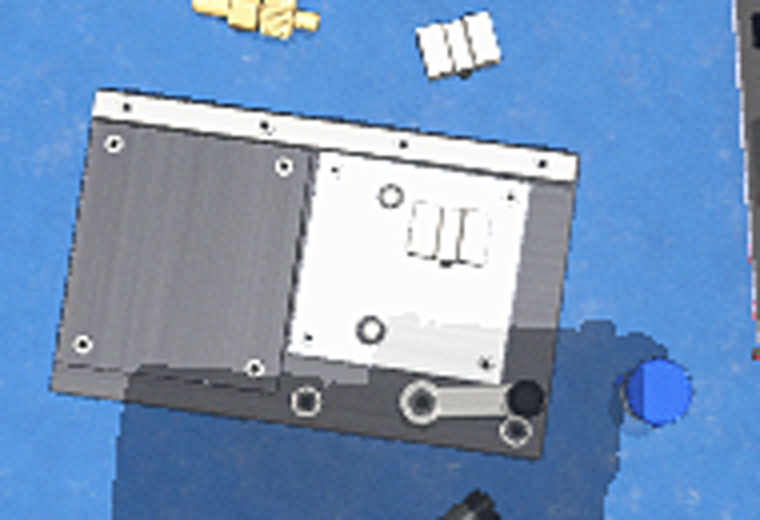

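The plate is seated: the pins show inside both holes at (390,197) and (371,330), and its top is level at z 24.0. Now the latch: I straddle the knob with the open fingers and drive it round its arc.

```bash
python3 - <<'E'
from h import *
n=np.array([1,1])/2**.5; Z=56.6; O=ori(np.pi/4)
kn=lambda f: np.array([-63+46*np.sin(f),-14-46*np.cos(f)])
P=lambda f,o,z=Z: fw(*(kn(f)+o*n),z)
bot.move_straight(P(.13,1,115),150,ori=O); bot.wait(.2); f0=force(); print(f0,bot.get_finger_gap(),bot.get_time())
for z in (85,70,Z):
    bot.move_straight(P(.13,1,z),60); f=force()-f0; print(z,tcpF().round(1),f.round(1))
    if f[2]>6: raise SystemExit('contact')
for f_ in np.arange(.1,1.58,.14).tolist()+[1.57]:
    bot.move_straight(P(f_,11.5),50); f=force()-f0
    print(round(f_,2),(tcpF()[:2]-kn(f_)-11.5*n).round(1),f.round(1),round(bot.get_time(),2))
    if np.linalg.norm(f)>14: break
else:
    for o in (13,14.5,16,17.5):
        bot.move_straight(P(1.57,o),20); f=force()-f0; print(o,tcpF().round(1),f.round(1),bot.get_time())
        if np.linalg.norm(f)>11: break
E
```

```text
[0.34928852 0.08238165 0.35256754] 40.037816740381835 24.1833
85 [-56.4 -58.9  84.7] [-1.1  0.3 -0.1]
70 [-56.7 -58.9  69.5] [ 0.1 -0.2 -0.6]
56.6 [-56.7 -58.9  56.1] [-0.4  0.4 -0.6]
0.1 [0.6 0.4] [-0.1 -0.   0.5] 25.95
0.24 [ 0.6 -0. ] [-0.   0.2  0.2] 26.23
0.38 [0.6 0.1] [ 1.  -0.1  0.7] 26.5
0.52 [0.7 0.3] [-0.5 -0.5  0.4] 26.77
0.66 [0.6 0.4] [-0.5  0.   0.1] 27.05
0.8 [0.5 0.4] [-0.7  0.  -0.2] 27.32
0.94 [0.5 0.4] [ 0.  -0.7  0.1] 27.6
1.08 [0.4 0.4] [-0.3 -0.4 -1.5] 27.88
1.22 [0.3 0.4] [-1.   0.8 -1. ] 28.15
1.36 [0.3 0.5] [-1.3 -0.4  0.4] 28.43
1.5 [0.1 0.4] [-0.5 -0.2  0.1] 28.7
1.57 [0.  0.2] [-0.3  0.6 -0.4] 28.95
13 [-8.5 -4.9 56.5] [-2.5 -0.4 -0. ] 29.2
14.5 [-8.4 -4.6 56.4] [-3.6 -3.3  1.9] 29.45
16 [-8.4 -4.4 56.2] [-5.4 -5.2  3.1] 29.7
17.5 [-8.3 -4.2 56.2] [-5.9 -9.2  3.8] 29.95
```

The force builds up at the stop, so the latch is fully over. I centre on the knob, rise and check.

```bash
python3 - <<'E'
from h import *
bot.move_straight(fw(-17,-14,56.6),50); bot.move_straight(fw(-17,-14,120),100); bot.move_straight(fw(-150,-75,160),200)
c=look(''); k=models.pinpoint('top','latch_knob'); print('knob',[(d['score'],inF(w(c,d['at'])-[FP[0],FP[1],0]).round(1)) for d in k[:2]],bot.get_time(),force())
cv2.imwrite('pics/e.png',cv2.resize(c['img'][140:270,225:415,::-1],None,fx=4,fy=4,interpolation=cv2.INTER_CUBIC))
E
```

```text
side hole0 [(0.76, [31.0, 8.8, 11.2]), (0.21, [-67.2, -18.2, 24.4])]
 side die_plate [(0.83, [-4.5, -0.4, 9.7])]
 top hole0 [(0.71, [-37.7, 11.3, 11.0]), (0.69, [33.8, 9.1, 15.5])]
 top die_plate [(0.89, [-2.2, -0.8, 16.6])]
knob [(0.64, array([-17.7, -15.4,  63. ]))] 32.4917 [-0.5359674  -0.00282794  0.13743169]
```

View pics/e.png

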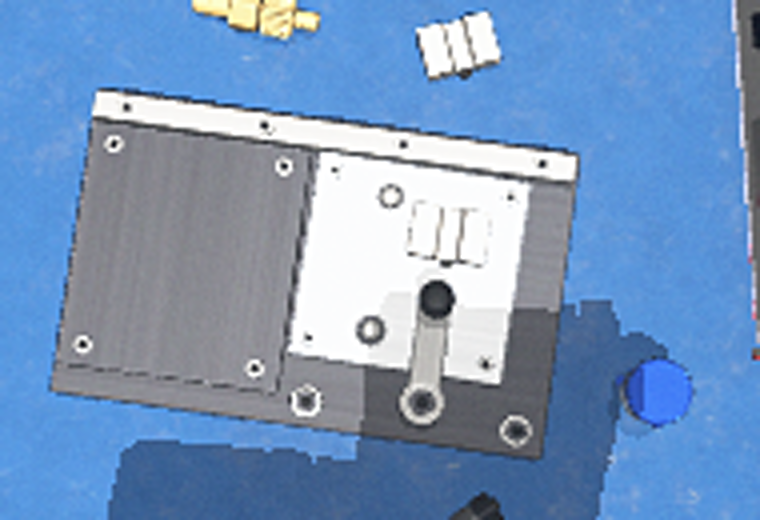

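The plate is seated, with both pins still showing in their holes. The latch points to +x over it with its knob at (437,298), and the vial, spare die and coupling have not moved.

```bash
python3 -c "
from workcell import bot
print(bot.finish_job())"
```

```text
the job is handed in; nothing more can be done
None
```

The job is handed in: the last picture shows the die plate flat in the nest over both pins, the latch at its stop over the plate, and the vial, spare die and coupling unmoved; the judge returned no verdict.

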